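# Sort the batch, then hold the tally counter's recessed reset down

## Task

Close out this batch: put the two reagent packs in the rectangular tray and the jar lid in the round steel dish, then draw the reset pin from its stand and, through the round hole in the top of the tally counter, push the recessed reset button well down with the pin's tip. Finish while still gripping the pin upright and holding that button down. Do not press the reset before the sorting is done, do not press the button in the square hole, do not force the button (less than about 3 kg of push), and leave the timer and the marker where they are.

Things in the scene. Friction and masses are not known exactly. Their poses are not given: they have to be found in the camera images.
- pack_a: Cream reagent pack, a 22 x 62 mm base plate 2 mm thick with a lengthwise rounded body 18 mm wide on it, 14 mm high in all; lies flat, loose, 20 g. Origin: centre of its underside; y along its 62 mm length, z up. Pinch across the 18 mm body (along its x).
- pack_b: The second reagent pack, just like pack_a.
- jar_lid: White round ribbed screw lid, 52 mm diameter, 15 mm high (a thin strip of tape on it rises to 26 mm but has no substance), lies loose with its open side down, 20 g. Origin: centre of its underside, z up. Pinch across the rim.
- pack_tray: White rectangular open tray, 100 mm (its x) by 120 mm (its y), 30 mm high, walls and floor 4 mm thick, fixed. Origin: centre of its underside. Its axes at zero rotation are the world's; it stands level on the worktop and never moves.
- lid_dish: Round open steel dish, 120 mm across the rim, 114 mm across the foot, 28 mm high, wall and floor 3 mm, fixed. Origin: centre of its underside.
- pin_stand: White block 45 x 45 mm, 46 mm high, with an upright 9 mm hole through its middle in which the reset pin stands; fixed. Origin: centre of its underside.
- reset_pin: Reset pin, loose, 30 g: round grey handle 14 mm in diameter, 60 mm long, with a steel pin 6 mm in diameter, 42 mm long below it. Origin: the tip; z runs from tip to handle, which spans z = 42 to 102 mm. At the start it stands upright in the stand, the handle's shoulder on the block, the tip 4 mm above the worktop; lift it 45 mm or more to clear the stand.
- pin_grip (a point): Point on the reset pin's axis 80 mm above its tip, in the upper half of the handle: a good place to grip it from above.
- counter: Tally counter: low grey box, 110 mm deep (its x), 150 mm wide (its y), top face 60 mm above the worktop, fixed. Display on the rear half of the top; on the front half two button holes 64 mm apart, the round one on its left (+y), the square one on its right (-y). Origin: centre of its underside; x points to its rear, away from the robot.
- reset_mouth (a point): Centre of the round hole (14 mm diameter, upright) at the counter's top face. The white reset button, 12.4 mm in diameter, lies in it with its top 12 mm below this point.
- mode_mouth (a point): Centre of the square hole (14 x 14 mm) at the counter's top face, with another button 12 mm below, which must not be pressed.
- reset_button (a joint): Travel of the reset button: 0 up, 0.008 m fully down; sprung, about 1.5 N to start moving and 5 N fully down; springs back when let go. Well down means more than 0.005 m.
- mode_button (a joint): Travel of the button in the square hole: 0 up, 0.008 m fully down, the same spring.
- timer: White lab timer, 22 x 62 x 68 mm, standing loose beside the work; a bystander. Origin: centre of its underside.
- marker: Felt marker with a black cap, 13 x 125 x 14 mm, lying loose beside the work; a bystander. Origin: centre of its underside, y along its length.
Mind the look-alikes: they are no part of the job. Leave any green look-alike of the pack_a alone.

How it is judged:
On the way, in this order (a step that is already met when the one before it is completed fails the run):
1. both packs lie in the rectangular tray and the lid in the round dish, all let go (x of pack_a in the frame of pack_tray between -0.048 and 0.048 m and y of pack_a in the frame of pack_tray between -0.058 and 0.058 m and z of each of pack_a, pack_b in the frame of pack_tray below 0.03 m and x of pack_b in the frame of pack_tray between -0.048 and 0.048 m and y of pack_b in the frame of pack_tray between -0.058 and 0.058 m and horizontal distance between jar_lid and lid_dish below 0.045 m and z of jar_lid in the frame of lid_dish below 0.025 m and contact force between the fingers and pack_a below 0.1 N and contact force between the fingers and pack_b below 0.1 N and contact force between the fingers and jar_lid below 0.1 N), for 0.2 s.
2. the gripped reset pin holds the reset button down through the round hole (value of joint reset_button above 0.005 m and contact force between reset_pin and reset_button above 1 N and contact force between the fingers and reset_pin above 1 N and angle between reset_pin's own z axis and vertical below 0.25 rad and horizontal distance between reset_pin and reset_mouth below 0.007 m), for 0.5 s.
At the end, for the whole second after the job is handed in: Both packs inside the tray, under 30 mm above its underside; lid within 45 mm of the dish centre, under 25 mm up; all let go. The gripped pin, within 0.25 rad of upright and 7 mm of the round hole's centre, pushes (over 1 N) the reset more than 5 mm down through the last second (all of step 1 and all of step 2); the arm keeps its last pose, push and grip.
It fails at once if the reset button pressed before the sorting is done (value of joint reset_button above 0.003 m and not (x of pack_a in the frame of pack_tray between -0.048 and 0.048 m and y of pack_a in the frame of pack_tray between -0.058 and 0.058 m and z of each of pack_a, pack_b in the frame of pack_tray below 0.03 m and x of pack_b in the frame of pack_tray between -0.048 and 0.048 m and y of pack_b in the frame of pack_tray between -0.058 and 0.058 m and horizontal distance between jar_lid and lid_dish below 0.045 m and z of jar_lid in the frame of lid_dish below 0.025 m)).
It fails at once if the button in the square hole pressed (value of joint mode_button above 0.003 m).
It fails at once if the reset button forced (over 30 N) (contact force between reset_pin and reset_button above 30 N).
It fails at once if the timer moved (distance of timer from where it was at the start of the episode above 0.03 m).
It fails at once if the marker moved (distance of marker from where it was at the start of the episode above 0.03 m).
It also fails if it takes over 72 s, if anything falls off the work surface, if the arm or the gripper's body presses on something with over 40 N, if the wrist force passes 120 N, or if a joint passes its speed limit or range.

## Robot

A 7-joint arm with a two-finger parallel gripper is mounted at the origin on a cart in front of the work surface, level with it; the furniture and walls round the work are solid. World frame = base frame: x ahead of the robot, y to its left, z up, the work surface at z = 0. Lengths are in m, angles in rad, forces in N, time in s.
With the tool pointing down it reaches from about 0.4 to 0.85 m from the base axis. Payload 10.4 kg.
Tool frame: the origin (TCP) lies on the centre line of the jaws, within the pads' length; the fingertips stand r.finger_overhang ahead of it and the grasp point (between the pads) lies 5 mm behind it (r.finger_overhang is the distance from the TCP to the fingertips, in m); z points along the fingers, y is the line along which they close (so a half turn about z gives the same grasp; the last joint's range is limited). The gripper opens to 87 mm and grips with 3 to 60 N. Pads are 19 mm wide; open, the fingers measure 117 mm over their backs; the gripper's body (75 mm by 190 mm) begins 51 mm behind the grasp point.
Start: joints at [-1.338, 0.332, -0.065, 1.46, 0.022, 1.35, -0.088], TCP at [0.158, 0.605, 0.199] pointing down, gripper open.
Joint ranges: [-2.6, 2.6], [-0.5, 2.12], [-1.47, 1.34], [0.16, 2.42], [-1.27, 4.41], [0.06, 2.06], [-2.6, 2.6]. Speed limits (rad/s): [2.22, 2.22, 2.79, 2.79, 3.14, 3.14, 3.14].

## Interface

Orientations are given as a unit quaternion [x, y, z, w].
In Python, from bench import read_state, viewer, r gives the robot as it stands.
- The arm moves only by the tool carry_out, never from a script. Its argument "moves" is a list of rows, each a list of 6 numbers: the shift along the tool's x, y, z in units of 40 mm (1.0 is 40 mm), then the turn, a rotation vector about the tool's x, y, z in units of 8 degrees (1.0 is 8 degrees). A call has 1 to 20 rows; each row shifts and turns the commanded pose from where the row before left it, along the tool's axes as they then stand; what a row does not reach is not made up. A row lasts 1/8 s, in which the tool goes at most 62.5 mm and 10.7 degrees, less where a joint would pass 70% of its speed; a pose out of reach is approached as far as the arm can. A call is refused whole if a number of a shift passes 1 or a number of a turn 1, either way. A call with a gripper value outside its range is refused whole. "fingers" is the finger opening in mm, from 0 to 87, set as the call begins (left out, the last holds). The fingers move at their own pace and stop on an object; "force" is the grip in N (left out, the last holds). Time passes only in rows, so rows that do not move let the fingers close. It gives the time, the measured TCP pose, the force, the opening and the grip force at its end, in the units of the state.
- read_state(): the state, without advancing time (a new reading comes with each control period).
- viewer.camera(name): name is "side" or "top"; returns a dict with "pixels" (400x640x3 uint8, red, green, blue), "range_z" (400x640 float32, m along the optical axis (not along the pixel's ray), 0 where there is no reading), "fx", "fy", "cx", "cy" (pixels), "xyz" and "orientation" of the camera in the world. Camera axes: x right, y down, z forward; pixel columns grow to the right and rows downward; lengths in m; the calibration is good to about 2 mm. A picture is of the moment at which its call begins.
- r.close_job(): hands the job in; it is judged then, once.
The state is a dict: "time": time; "joint_positions": joint angles; "joint_vel": joint speeds; "joint_torque": joint torques, N m; "ee_pos": TCP position; "eef_rot": TCP orientation; "ft_force": force on the tool from outside, world axes, zero at the start; "torque": the same for the moment, N m; "width": finger opening in m; "grip_force": force on a finger pad.
Only numpy, scipy, OpenCV 4.12 (cv2) and the standard library are available. Lean on these libraries where they do the work, as an engineer would, in place of code of your own. Each camera call takes 0.05 s, during which the arm holds its last target. There are 200 camera calls.

## Working session

There is one attempt and no reset: what is moved stays moved. The work goes in short steps, Python scripts to look and compute and a tool call to move; the robot and the scene stay as the last step left them, time stands still between calls to the robot, and variables do not carry over. Pictures are saved under pics/ and viewed, at most 10 in all, crops included, and the job is handed in when it is done.

Besides the shell and the picture viewer there is one more tool, called after "Emit:" in YAML: its name, and indented under it one key for each argument. carry_out: Moves the arm, as the interface text tells. Its arguments: {"type":"object","properties":{"moves":{"type":"array","items":{"type":"array","items":{"type":"number"}}},"fingers":{"type":"number"},"force":{"type":"number"}},"required":["moves"]}

```bash
ls; mkdir -p pics
cat > h.py <<'E'
import numpy as np, cv2
from scipy.spatial.transform import Rotation as R
from bench import read_state, viewer, r
def cam(n):
    c=viewer.camera(n); c['R']=R.from_quat(c['orientation']).as_matrix(); return c
def ray(c,u,v):
    u=np.asarray(u,float);v=np.asarray(v,float)
    d=np.stack([(u-c['cx'])/c['fx'],(v-c['cy'])/c['fy'],np.ones_like(u)],-1); return d@c['R'].T
def plane(c,u,v,z):
    d=ray(c,u,v); o=np.array(c['xyz']); return o+d*((z-o[2])/d[...,2])[...,None]
def cloud(c):
    v,u=np.mgrid[0:400,0:640]; return np.array(c['xyz'])+ray(c,u,v)*c['range_z'][...,None]
def save(c,f): cv2.imwrite('pics/'+f,c['pixels'][...,::-1])
E
python3 - <<'E'
from h import *
for n in('top','side'):
    c=cam(n); save(c,n+'0.png'); print(n,c['xyz'],c['R'].round(3).tolist(),c['fx'],c['cx'],c['cy'])
    np.savez(n+'0.npz',**{k:np.array(v) for k,v in c.items()})
s=read_state(); print(s); print(r.finger_overhang)
E
```

```text
pics
top [0.42177552 0.05146844 1.24782668] [[-0.011, -0.997, 0.076], [-1.0, 0.01, -0.02], [0.019, -0.077, -0.997]] 399.0960440977608 317.8601203456134 199.87193516868845
side [0.26116681 0.71698645 0.49187273] [[-0.931, -0.184, 0.317], [-0.366, 0.449, -0.815], [0.008, -0.875, -0.485]] 370.676189473689 320.8575849657959 196.63205999539392
{'time': 0.1, 'joint_positions': array([-1.33758501,  0.3328091 , -0.0647169 ,  1.46084739,  0.02158652,
        1.34989442, -0.08846662]), 'joint_vel': array([ 4.28594487e-04, -1.59194149e-03, -2.28782336e-03, -2.00017706e-03,
        1.27141494e-04,  1.10712307e-03, -8.98151655e-05]), 'joint_torque': array([ 8.69714077e-04, -6.24536848e+01,  2.44713557e-02, -3.90717173e+01,
       -6.12625550e-02,  3.65271850e-02,  9.87983958e-05]), 'ee_pos': array([0.15803952, 0.60430422, 0.19793803]), 'eef_rot': array([ 1.27524730e-01,  9.91835190e-01, -6.28697722e-04, -6.17489603e-05]), 'ft_force': array([-0.10998762, -0.10792046, -0.55208654]), 'torque': array([ 0.03151084, -0.02007732, -0.01054658]), 'grip_force': 0.0, 'width': 0.08677285998533685}
0.014
```

View pics/top0.png

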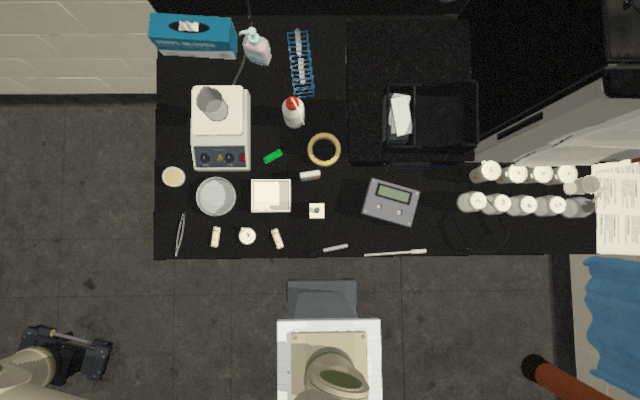

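View pics/side0.png

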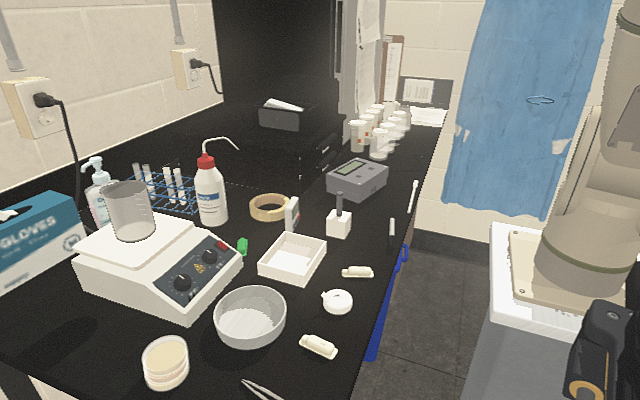

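Top view: cream packs at about (216,237) and (278,239), the lid at (247,236), dish (216,196), tray (271,196), stand with pin (317,210), counter (391,202), timer (311,175) and marker (335,247). The object at (272,156) is the green look-alike, so I leave it. The petri dish at (173,177) is also not part of the job. Next I measure positions and confirm the packs in an enlarged crop.

Run:
```python
from h import *
T={k:v for k,v in np.load('top0.npz').items()}; S={k:v for k,v in np.load('side0.npz').items()}
def blob(c,box,z,thr=110,colour=None):
    x0,y0,x1,y1=box; g=c['pixels'][y0:y1,x0:x1].min(-1) if colour is None else colour
    m=(g>thr).astype(np.uint8); n,l,st,ce=cv2.connectedComponentsWithStats(m); i=1+np.argmax(st[1:,4])
    v,u=np.nonzero(l==i); u=u+x0; v=v+y0
    p=plane(c,u,v,z)[:,:2].astype(np.float32); hull=cv2.convexHull(p)
    (cx,cy),(w,h),a=cv2.minAreaRect(hull)
    P=cloud(c)[v,u]
    return dict(n=len(u),c=(round(cx,4),round(cy,4)),wh=(round(w,3),round(h,3)),a=round(a,1),circ=np.round(cv2.minEnclosingCircle(p)[0],4),z=np.percentile(P[:,2],[5,50,95]).round(3),med=np.median(P,0).round(4))
for nm,b,z in [('packA',(205,222,228,253),.007),('packB',(268,224,288,253),.007),('lid',(235,224,259,248),.012),('tray',(246,174,298,218),.03),('stand',(305,200,328,221),.046),('marker',(320,240,350,254),.01),('timer',(298,168,322,184),.06)]: print('T',nm,blob(T,b,z))
for nm,b,z in [('packA',(295,330,342,364),.007),('packB',(338,262,378,282),.007),('lid',(318,286,356,318),.012),('tray',(250,228,330,288),.03),('stand',(320,207,356,240),.046)]: print('S',nm,blob(S,b,z))
for c,b,n in[(T,(195,165,345,255),'t'),(S,(205,180,395,370),'s')]:
    x0,y0,x1,y1=b; im=c['pixels'][y0:y1,x0:x1,::-1]; cv2.imwrite(f'pics/crop_{n}.png',cv2.resize(im,None,fx=3.1 if n=='s' else 5,fy=3.1 if n=='s' else 5,interpolation=cv2.INTER_CUBIC))
# counter
im=T['pixels'][170:235,350:430]; cv2.imwrite('pics/crop_c.png',cv2.resize(im[...,::-1],None,fx=8,fy=8,interpolation=cv2.INTER_CUBIC))
P=cloud(T); m=(abs(P[...,2]-.06)<.012); m[:, :350]=0; m[:,430:]=0; m[:170]=0; m[235:]=0
p=P[m][:,:2].astype(np.float32); print('counter',len(p),cv2.minAreaRect(cv2.convexHull(p)),np.median(P[m],0))
# dish
P=cloud(T)[172:222,190:243]; m=(P[...,2]>.017)&(P[...,2]<.05); p=P[m][:,:2].astype(np.float32); print('dish',len(p),cv2.minEnclosingCircle(p))
```

```text
T packA {'n': 158, 'c': (0.4067, 0.3444), 'wh': (0.024, 0.064), 'a': 82.3, 'circ': array([0.4069, 0.3471]), 'z': array([-0.002,  0.01 ,  0.017]), 'med': array([0.4082, 0.3436, 0.01  ])}
T packB {'n': 155, 'c': (0.3994, 0.155), 'wh': (0.063, 0.024), 'a': 19.8, 'circ': array([0.4   , 0.1533]), 'z': array([-0.   ,  0.01 ,  0.017]), 'med': array([0.3999, 0.1545, 0.0102])}
T lid {'n': 248, 'c': (0.4088, 0.2465), 'wh': (0.049, 0.052), 'a': 89.4, 'circ': array([0.4116, 0.2468]), 'z': array([0.   , 0.015, 0.02 ]), 'med': array([0.4101, 0.2463, 0.0147])}
T tray {'n': 1341, 'c': (0.5302, 0.1724), 'wh': (0.119, 0.101), 'a': 89.7, 'circ': array([0.5308, 0.1725]), 'z': array([0.001, 0.005, 0.031]), 'med': array([0.5333, 0.1761, 0.0052])}
T stand {'n': 255, 'c': (0.4818, 0.0324), 'wh': (0.045, 0.045), 'a': 89.4, 'circ': array([0.4818, 0.0323]), 'z': array([-0.   ,  0.047,  0.105]), 'med': array([0.4804, 0.0336, 0.0466])}
T marker {'n': 100, 'c': (0.369, -0.024), 'wh': (0.012, 0.077), 'a': 10.5, 'circ': array([ 0.3687, -0.024 ]), 'z': array([-0.001,  0.011,  0.017]), 'med': array([ 0.3694, -0.0242,
[... 636 characters left out ...]
': array([0.4117, 0.2543]), 'z': array([0.002, 0.015, 0.021]), 'med': array([0.4075, 0.2586, 0.0152])}
S tray {'n': 2683, 'c': (0.5258, 0.1804), 'wh': (0.115, 0.166), 'a': 0.7, 'circ': array([0.5266, 0.1829]), 'z': array([0.003, 0.009, 0.031]), 'med': array([0.5344, 0.173 , 0.0092])}
S stand {'n': 617, 'c': (0.4761, 0.0583), 'wh': (0.056, 0.125), 'a': 14.9, 'circ': array([0.4721, 0.0569]), 'z': array([0.002, 0.034, 0.048]), 'med': array([0.4781, 0.0545, 0.0337])}
counter 1837 ((0.5057493448257446, -0.18963252007961273), (0.15116335451602936, 0.11022510379552841), 73.51667785644531) [ 0.5063065  -0.18875828  0.06102449]
dish 185 ((0.5318337678909302, 0.3424376845359802), 0.060135602951049805)
```

View pics/crop_s.png

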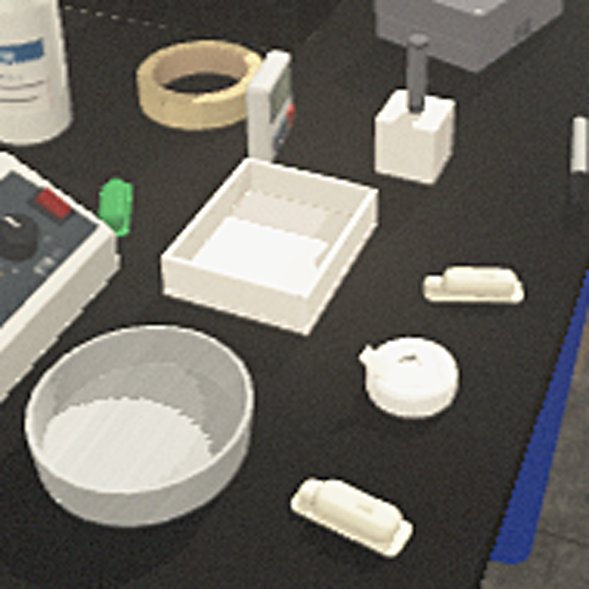

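View pics/crop_c.png

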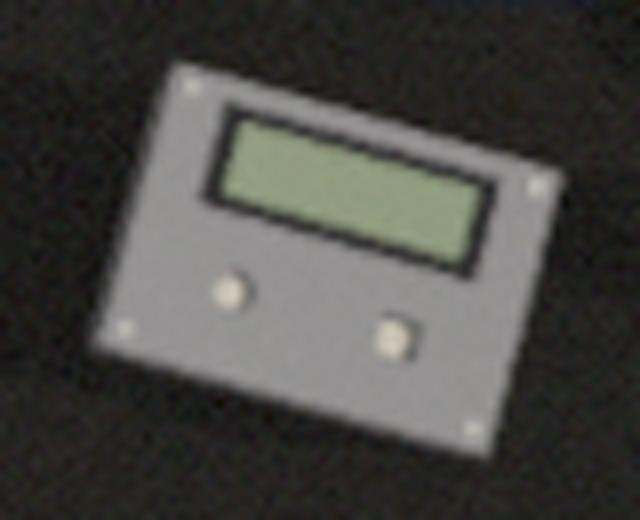

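View pics/crop_t.png

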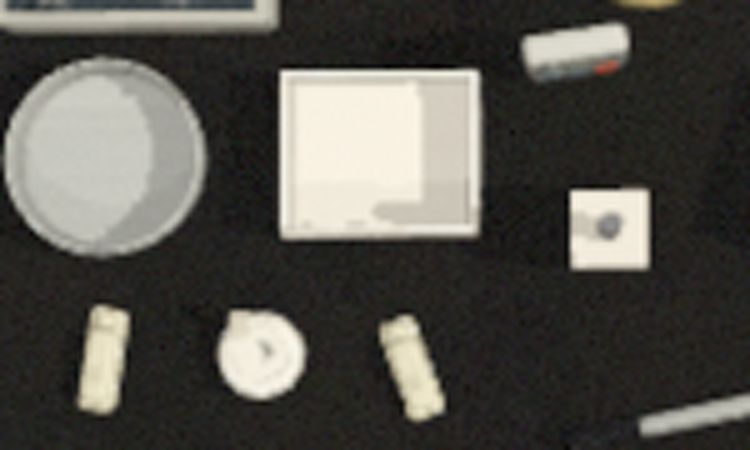

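The crops confirm two cream packs with rounded bodies, left at top (104,360) and right at (412,367) in the crop. The lid is at (262,355) with its tab. The green pack at (115,205) in the side crop is the look-alike. The counter's round hole is the left one (230,292), the square one the right (393,340).

```bash
cat >> h.py <<'E'
def yaw(s=None):
    y=R.from_quat((s or read_state())['eef_rot']).as_matrix()[:,1]; return np.degrees(np.arctan2(y[1],y[0]))
def plan(x,y,z,psi):
    "turn first (units about tool z), then shift in units along tool x,y,z"
    s=read_state(); d=np.array([x,y,z])-s['ee_pos']; t=(psi-yaw(s)+90)%180-90; a=np.radians(yaw(s)+t)
    print('turnz %.2f'%(-t/8),'shift',(np.array([-np.sin(a)*d[0]+np.cos(a)*d[1],np.cos(a)*d[0]+np.sin(a)*d[1],-d[2]])/.04).round(2),'now',s['ee_pos'].round(4),round(yaw(s),1),s['time'])
E
python3 - <<'E'
from h import *
plan(.407,.346,.09,82.3)
# round hole: white blobs on counter; refine via ray at z=.048 ; and by counter frame
T=dict(np.load('top0.npz'))
for nm,(u,v) in dict(round=(350+230/8-.5,170+292/8-.5),square=(350+393/8-.5,170+340/8-.5)).items(): print(nm,plane(T,u,v,.048),plane(T,u,v,.06))
v,u=np.mgrid[170:235,350:430]; g=T['pixels'][170:235,350:430].astype(int).min(-1); P=cloud(T)[170:235,350:430]
m=((g>75)).astype(np.uint8); n,l,st,ce=cv2.connectedComponentsWithStats(m); i=1+np.argmax(st[1:,4]); p=plane(T,u[l==i],v[l==i],.06)[:,:2].astype(np.float32); print('counter',cv2.minAreaRect(cv2.convexHull(p)))
for (a,b) in [(205,215),(245,253)]:
    pass
sub=T['pixels'][200:213,372:386].min(-1); print(sub)
E
```

```text
turnz -0.87 shift [-7.03 -5.57  2.7 ] now [0.158  0.6043 0.1979] 75.3 0.1
round [ 0.49331741 -0.15427455  0.048     ] [ 0.49260189 -0.15221683  0.06      ]
square [ 0.47453232 -0.21557437  0.048     ] [ 0.47400468 -0.21290355  0.06      ]
counter ((0.5044119358062744, -0.1901283860206604), (0.15405970811843872, 0.11306329071521759), 73.43343353271484)
[[147 148 146 145 146 146 147 145 145 145 147 148 146 145]
 [147 147 146 146 146 145 145 148 148 149 148 145 147 147]
 [148 147 145 148 145 147 148 146 145 145 147 144 146 144]
 [147 148 144 146 145 146 142 133 138 145 146 146 145 148]
 [147 146 146 146 149 147 154 130 113 135 146 146 147 147]
 [146 146 147 147 151 164 175 168 125 119 142 147 144 146]
 [146 146 147 146 158 176 183 181 132 109 139 148 147 147]
 [148 148 147 148 151 169 181 173 127 120 140 146 148 148]
 [145 147 148 147 146 153 160 149 127 136 145 144 148 144]
 [148 148 145 146 148 145 142 142 141 144 146 146 147 146]
 [148 146 148 147 145 149 146 147 146 147 143 145 147 148]
 [148 148 146 144 146 148 146 146 146 144 145 148 147 148]
 [147 144 148 147 149 147 146 145 146 145 147 149 145 147]]
```

Emit:
carry_out:
  moves:
    - [0, 0, 0, 0, 0, -0.87]
    - [-0.88, -0.7, 0.2, 0, 0, 0]
    - [-0.88, -0.7, 0.2, 0, 0, 0]
    - [-0.88, -0.7, 0.2, 0, 0, 0]
    - [-0.88, -0.7, 0.2, 0, 0, 0]
    - [-0.88, -0.7, 0.2, 0, 0, 0]
    - [-0.88, -0.7, 0.2, 0, 0, 0]
    - [-0.88, -0.7, 0.5, 0, 0, 0]
    - [-0.88, -0.7, 0.5, 0, 0, 0]
    - [0, 0, 0, 0, 0, 0]
  fingers: 45
  force: 15

```text
time: 1.35
ee_pos: [0.4089, 0.3408, 0.1089]
eef_rot: [0.07, 0.998, -0.002, -0.001]
ft_force: [0.2, 1.2, -0.3]
width: 0.0452
grip_force: 0.0
```

Run:
```python
from h import *
plan(.407,.346,.019,82.3); print(read_state()['ft_force'],read_state()['width'])
```

```text
turnz -0.04 shift [0.07 0.12 2.25] now [0.4089 0.3408 0.1089] 82.0 1.35
[ 0.15673651  1.23162812 -0.32477402] 0.04521560892738265
```

Emit:
carry_out:
  moves:
    - [0.07, 0.12, 0.8, 0, 0, 0]
    - [0, 0, 0.8, 0, 0, 0]
    - [0, 0, 0.4, 0, 0, 0]
    - [0, 0, 0.22, 0, 0, 0]
    - [0, 0, 0, 0, 0, 0]
    - [0, 0, 0, 0, 0, 0]

```text
time: 2.1
ee_pos: [0.4055, 0.3507, 0.0228]
eef_rot: [0.067, 0.998, 0.001, 0.0]
ft_force: [0.1, -0.6, 0.0]
width: 0.0452
grip_force: 0.0
```

Emit:
carry_out:
  moves:
    - [0, 0, 0, 0, 0, 0]
    - [0, 0, 0, 0, 0, 0]
    - [0, 0, 0, 0, 0, 0]
    - [0, 0, 0, 0, 0, 0]
    - [0, 0, 0, 0, 0, 0]
    - [0, 0, 0, 0, 0, 0]
  fingers: 5
  force: 15

```text
time: 2.85
ee_pos: [0.4051, 0.3501, 0.0218]
eef_rot: [0.067, 0.998, 0.0, -0.0]
ft_force: [0.1, 0.1, -0.5]
width: 0.0056
grip_force: 0.0
```

Emit:
carry_out:
  moves:
    - [0, 0, -0.4, 0, 0, 0]
    - [0, 0, -0.8, 0, 0, 0]
    - [0, 0, -0.8, 0, 0, 0]
    - [0, 0, 0, 0, 0, -0.96]
    - [0, 0, 0, 0, 0, 0]

```text
time: 3.48
ee_pos: [0.4053, 0.3504, 0.1031]
eef_rot: [0.001, 1.0, 0.001, 0.0]
ft_force: [-0.2, 0.3, -0.4]
width: 0.0052
grip_force: 0.0
```

Run:
```python
from h import *
plan(.530,.196,.1,90); print(read_state()['width'],read_state()['grip_force'])
```

```text
turnz -0.01 shift [-3.12 -3.86  0.08] now [0.4053 0.3504 0.1031] 89.9 3.475
0.005244421711178611 0.0
```

Nothing was gripped: the tips were at 8 mm, probably too high on the rounded body. I look again.

```bash
cat >> h.py <<'E'
def blob(c,box,z,thr=110):
    x0,y0,x1,y1=box; m=(c['pixels'][y0:y1,x0:x1].min(-1)>thr).astype(np.uint8)
    n,l,st,ce=cv2.connectedComponentsWithStats(m); i=1+np.argmax(st[1:,4]); v,u=np.nonzero(l==i); u=u+x0; v=v+y0
    p=plane(c,u,v,z)[:,:2].astype(np.float32); k=cv2.minAreaRect(cv2.convexHull(p)); P=cloud(c)[v,u]
    print(len(u),np.round(k[0],4),np.round(k[1],3),round(k[2],1),'z',np.percentile(P[:,2],[5,50,95]).round(3),'med',np.median(P,0).round(4))
E
python3 - <<'E'
from h import *
c=cam('side'); save(c,'s1.png'); x0,y0,x1,y1=260,240,420,370
cv2.imwrite('pics/s1c.png',cv2.resize(c['pixels'][y0:y1,x0:x1,::-1],None,fx=4,fy=4))
blob(c,(285,325,348,368),.007)
print(read_state()['ee_pos'])
E
```

```text
549 [0.4061 0.349 ] [0.028 0.063] 82.1 z [0.001 0.011 0.015] med [0.4036 0.3527 0.0107]
[0.40509842 0.35018501 0.10248182]
```

View pics/s1c.png

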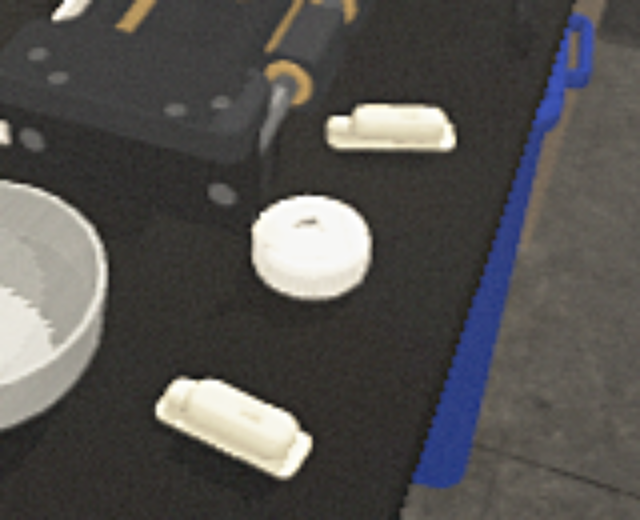

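Run:
```python
from h import *
c=cam('side'); s=read_state(); RT=R.from_quat(s['eef_rot']).as_matrix()
def proj(p): q=c['R'].T@(np.array(p)-c['xyz']); return (q[:2]/q[2]*[c['fx'],c['fy']]+[c['cx'],c['cy']]).round(0)
for k in (-.056,-.005,0,.014): print(k,proj(s['ee_pos']+RT@[0,0,k]))
P=cloud(c); m=(np.hypot(P[...,0]-s['ee_pos'][0],P[...,1]-s['ee_pos'][1])<.13)&(P[...,2]>.05)&(P[...,2]<.4)
q=(P[m]-s['ee_pos'])@RT
for a in np.arange(-.2,.04,.015):
    w=q[(q[:,2]>=a)&(q[:,2]<a+.015)]
    if len(w): print(round(a,3),len(w),w.min(0).round(3),w.max(0).round(3))
img=c['pixels'].astype(float); im=np.clip((img/255)**.45*255,0,255).astype(np.uint8)[120:370,220:470,::-1]
cv2.imwrite('pics/s2.png',cv2.resize(im,None,fx=2.4,fy=2.4))
```

```text
-0.056 [319. 270.]
-0.005 [319. 298.]
0 [319. 301.]
0.014 [319. 308.]
-0.2 533 [-0.035 -0.049 -0.2  ] [ 0.038  0.04  -0.185]
-0.185 382 [-0.021 -0.005 -0.185] [ 0.026  0.019 -0.17 ]
-0.17 532 [-0.022 -0.049 -0.17 ] [ 0.027  0.02  -0.155]
-0.155 559 [-0.024 -0.05  -0.155] [ 0.027  0.019 -0.14 ]
-0.14 2946 [-0.037 -0.095 -0.14 ] [ 0.038  0.097 -0.125]
-0.125 1607 [-0.037 -0.091 -0.125] [ 0.038  0.095 -0.11 ]
-0.11 870 [-0.037 -0.084 -0.11 ] [ 0.038  0.089 -0.095]
-0.095 3 [-0.028 -0.081 -0.095] [ 0.033  0.086 -0.095]
-0.065 1 [ 0.011 -0.008 -0.05 ] [ 0.011 -0.008 -0.05 ]
-0.05 37 [ 0.009 -0.01  -0.049] [ 0.012  0.004 -0.035]
-0.035 25 [ 0.008 -0.01  -0.035] [ 0.011  0.01  -0.024]
```

View pics/s2.png

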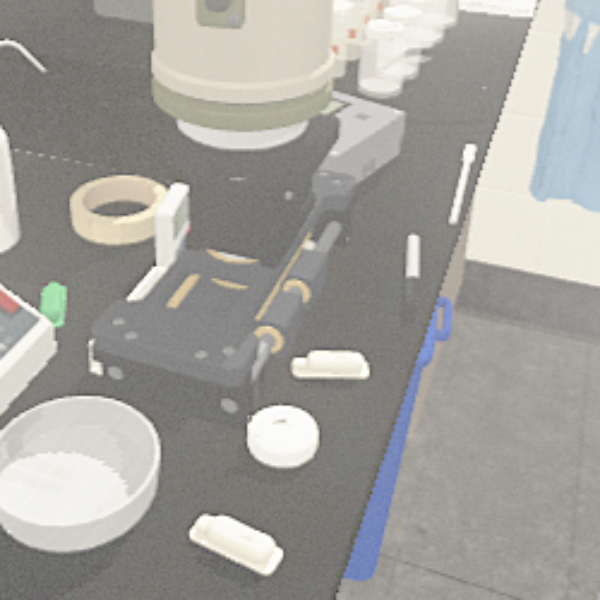

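The side view (gamma-raised) shows pack A still at about (235,545) in the crop and undisturbed, so the fingers passed over it. I go down again, lower this time and with force checks.

Emit:
carry_out:
  moves:
    - [0, 0, 0, 0, 0, 0.96]
    - [0, -0.07, 0.8, 0, 0, 0]
    - [0, 0, 0.8, 0, 0, 0]
    - [0, 0, 0.4, 0, 0, 0]
    - [0, 0, 0.08, 0, 0, 0]
    - [0, 0, 0, 0, 0, 0]
    - [0, 0, 0, 0, 0, 0]
  fingers: 45

```text
time: 4.45
ee_pos: [0.4053, 0.3479, 0.0197]
eef_rot: [0.067, 0.998, 0.001, 0.001]
ft_force: [-0.9, 0.0, -0.4]
width: 0.0452
grip_force: 0.0
```

Emit:
carry_out:
  moves:
    - [0, 0, 0.05, 0, 0, 0]
    - [0, 0, 0, 0, 0, 0]
    - [0, 0, 0, 0, 0, 0]

```text
time: 4.82
ee_pos: [0.4047, 0.3474, 0.0167]
eef_rot: [0.067, 0.998, 0.0, 0.0]
ft_force: [-0.1, -1.1, 0.2]
width: 0.0449
grip_force: 0.0
```

Run:
```python
from h import *
s=read_state(); print(s['ee_pos'],yaw(s),s['ft_force'],s['width'])
c=cam('side'); im=np.clip((c['pixels']/255.)**.45*255,0,255).astype(np.uint8)[200:380,240:440,::-1]
cv2.imwrite('pics/s3.png',cv2.resize(im,None,fx=3,fy=3))
```

```text
[0.40467605 0.34740643 0.01674462] 82.3026942080238 [-0.13421757 -1.12273293  0.16938889] 0.04485720990903086
```

View pics/s3.png

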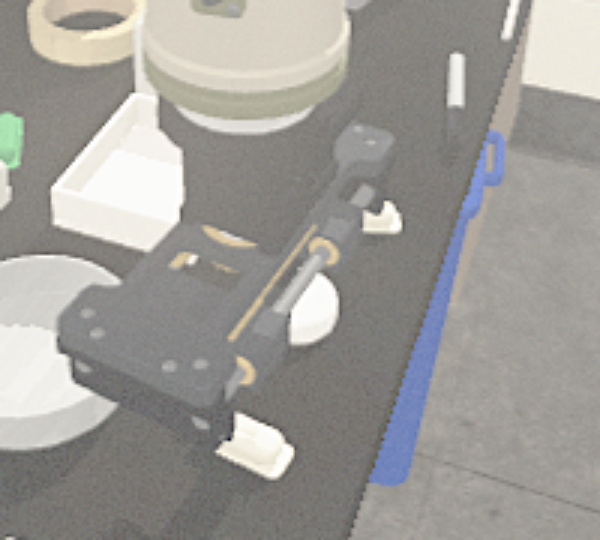

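The image shows the gripper over the pack at (258,450), with the near end of the pack clear. Closing now.

Emit:
carry_out:
  moves:
    - [0, 0, 0, 0, 0, 0]
    - [0, 0, 0, 0, 0, 0]
    - [0, 0, 0, 0, 0, 0]
    - [0, 0, 0, 0, 0, 0]
    - [0, 0, 0, 0, 0, 0]
    - [0, 0, 0, 0, 0, 0]
  fingers: 5
  force: 15

```text
time: 5.62
ee_pos: [0.4047, 0.3474, 0.0167]
eef_rot: [0.067, 0.998, 0.0, 0.0]
ft_force: [-0.4, -0.1, 0.8]
width: 0.0055
grip_force: 0.0
```

Emit:
carry_out:
  moves:
    - [0, 0, -0.8, 0, 0, 0]
    - [0, 0, -0.8, 0, 0, 0]
    - [0, 0, -0.4, 0, 0, 1]
    - [0, 0, 0, 0, 0, 1]
    - [0, 0, 0, 0, 0, 1]
    - [0, 0, 0, 0, 0, 1]
    - [0, 0, 0, 0, 0, 1]
    - [0, 0, 0, 0, 0, 1]
    - [0, 0, 0, 0, 0, 1]
    - [0, 0, 0, 0, 0, 1]
    - [0, 0, 0, 0, 0, 1]
    - [0, 0, 0, 0, 0, 1]
    - [0, 0, 0, 0, 0, 0]
    - [0, 0, 0, 0, 0, 0]

```text
time: 7.38
ee_pos: [0.4046, 0.3473, 0.0966]
eef_rot: [0.692, 0.722, -0.0, -0.0]
ft_force: [0.2, 0.4, 0.1]
width: 0.0051
grip_force: 0.0
```

Run:
```python
from h import *
c=cam('side'); s=read_state(); RT=R.from_quat(s['eef_rot']).as_matrix(); print(s['ee_pos'],yaw(s))
blob(c,(285,315,348,368),.007)
P=cloud(c); q=(P-s['ee_pos'])@RT; m=(abs(q[...,0])<.05)&(abs(q[...,1])<.12)&(P[...,2]>.03)&(q[...,2]>-.2)
w0=q[m]
for a in np.arange(-.14,.08,.01):
    w=w0[(w0[:,2]>=a)&(w0[:,2]<a+.01)]
    if len(w): print(round(a,3),len(w),w.min(0).round(3),w.max(0).round(3))
im=np.clip((c['pixels']/255.)**.45*255,0,255).astype(np.uint8)[180:380,220:440,::-1]
cv2.imwrite('pics/s4.png',cv2.resize(im,None,fx=2.7,fy=2.7))
```

```text
[0.40466105 0.34739082 0.09667268] 2.4562796402076654
549 [0.4061 0.349 ] [0.028 0.063] 82.1 z [0.001 0.011 0.015] med [0.4037 0.3527 0.0107]
-0.14 2936 [-0.036 -0.095 -0.14 ] [ 0.039  0.095 -0.13 ]
-0.13 740 [-0.025 -0.095 -0.13 ] [ 0.04   0.092 -0.12 ]
-0.12 1173 [-0.031 -0.093 -0.12 ] [ 0.04   0.092 -0.11 ]
-0.11 727 [-0.027 -0.087 -0.11 ] [ 0.04   0.086 -0.1  ]
-0.1 133 [-0.034 -0.087 -0.1  ] [ 0.039  0.086 -0.09 ]
-0.09 34 [-0.011  0.007 -0.09 ] [ 0.013  0.013 -0.08 ]
-0.08 109 [-0.    -0.018 -0.08 ] [ 0.014  0.017 -0.07 ]
-0.07 131 [-0.001 -0.017 -0.07 ] [ 0.013  0.015 -0.06 ]
-0.06 105 [-0.009 -0.015 -0.06 ] [ 0.013  0.014 -0.05 ]
-0.05 113 [-0.008 -0.013 -0.05 ] [ 0.013  0.011 -0.04 ]
-0.04 114 [-0.01  -0.012 -0.04 ] [ 0.013  0.011 -0.03 ]
-0.03 56 [-0.01  -0.012 -0.03 ] [ 0.013  0.011 -0.024]
0.06 7 [-0.034  0.067  0.066] [0.036 0.092 0.067]
```

View pics/s4.png

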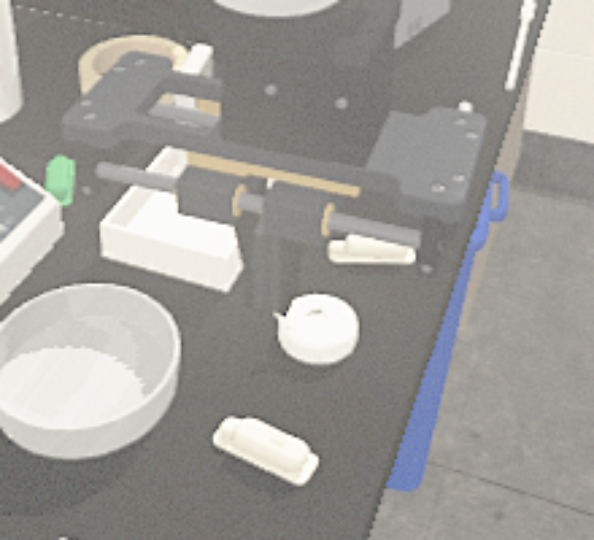

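The last view shows the fingers hanging at about (262,270), and the cloud puts their tips at ee_z + 0.024. That means the physical TCP is about 38 mm higher than reported, which explains both misses. I shift all z targets by -0.038 and check with force on the way down.

Emit:
carry_out:
  moves:
    - [0, 0, 0, 0, 0, -1]
    - [0, 0, 0, 0, 0, -1]
    - [0, 0, 0, 0, 0, -1]
    - [0, 0, 0, 0, 0, -1]
    - [0, 0, 0, 0, 0, -1]
    - [0, 0, 0, 0, 0, -1]
    - [0, 0, 0, 0, 0, -1]
    - [0, 0, 0, 0, 0, -1]
    - [0, 0, 0, 0, 0, -1]
    - [0, 0, 0, 0, 0, -1]
    - [0, 0, 0.8, 0, 0, 0]
    - [0, 0, 0.8, 0, 0, 0]
    - [0, 0, 0.6, 0, 0, 0]
    - [0, 0, 0.4, 0, 0, 0]
    - [0, 0, 0.2, 0, 0, 0]
    - [0, 0, 0, 0, 0, 0]
    - [0, 0, 0, 0, 0, 0]
  fingers: 45

```text
time: 9.55
ee_pos: [0.4052, 0.3478, -0.0145]
eef_rot: [0.067, 0.998, 0.001, 0.0]
ft_force: [0.1, 0.2, -0.7]
width: 0.0451
grip_force: 0.0
```

Emit:
carry_out:
  moves:
    - [0, 0, 0.06, 0, 0, 0]
    - [0, 0, 0, 0, 0, 0]
    - [0, 0, 0, 0, 0, 0]

```text
time: 9.93
ee_pos: [0.4047, 0.3474, -0.0176]
eef_rot: [0.067, 0.998, 0.0, 0.0]
ft_force: [-0.8, -0.3, 0.6]
width: 0.0449
grip_force: 0.0
```

Emit:
carry_out:
  moves:
    - [0, 0, 0.06, 0, 0, 0]
    - [0, 0, 0, 0, 0, 0]
    - [0, 0, 0, 0, 0, 0]

```text
time: 10.3
ee_pos: [0.4047, 0.3474, -0.0202]
eef_rot: [0.067, 0.998, 0.0, -0.0]
ft_force: [0.6, -0.9, -0.0]
width: 0.0451
grip_force: 0.0
```

Emit:
carry_out:
  moves:
    - [0, 0, 0, 0, 0, 0]
    - [0, 0, 0, 0, 0, 0]
    - [0, 0, 0, 0, 0, 0]
    - [0, 0, 0, 0, 0, 0]
    - [0, 0, 0, 0, 0, 0]
  fingers: 5

```text
time: 10.92
ee_pos: [0.4047, 0.3474, -0.0201]
eef_rot: [0.067, 0.998, 0.0, 0.0]
ft_force: [-0.2, 0.2, 1.9]
width: 0.0179
grip_force: 15.0
```

Gripped at 17.9 mm. Lift, turn to 90° and head for the tray's +y half.

Emit:
carry_out:
  moves:
    - [0, 0, -0.5, 0, 0, 0]
    - [0, 0, -0.8, 0, 0, 0]
    - [0, 0, -0.8, 0, 0, -0.96]
    - [0, 0, 0, 0, 0, 0]
    - [0, 0, 0, 0, 0, 0]

```text
time: 11.55
ee_pos: [0.4044, 0.3471, 0.0633]
eef_rot: [0.001, 1.0, -0.0, -0.0]
ft_force: [-0.6, -0.2, -0.3]
width: 0.0179
grip_force: 15.0
```

Run:
```python
from h import *
plan(.530,.197,.045,90); print(read_state()['width'],read_state()['grip_force'])
```

```text
turnz -0.01 shift [-3.14 -3.75  0.46] now [0.4044 0.3471 0.0633] 89.9 11.55
0.0179003408194287 14.998371876426972
```

Emit:
carry_out:
  moves:
    - [-0.63, -0.75, 0, 0, 0, 0]
    - [-0.63, -0.75, 0, 0, 0, 0]
    - [-0.63, -0.75, 0, 0, 0, 0]
    - [-0.63, -0.75, 0, 0, 0, 0]
    - [-0.63, -0.75, 0, 0, 0, 0]
    - [0, 0, 0, 0, 0, 0]
    - [0, 0, 0, 0, 0, 0]
    - [0, 0, 0.5, 0, 0, 0]
    - [0, 0, 0.5, 0, 0, 0]
    - [0, 0, 0.5, 0, 0, 0]
    - [0, 0, 0.38, 0, 0, 0]
    - [0, 0, 0, 0, 0, 0]
    - [0, 0, 0, 0, 0, 0]

```text
time: 13.18
ee_pos: [0.5309, 0.1977, -0.0108]
eef_rot: [0.0, 1.0, 0.0, 0.0]
ft_force: [-0.3, 0.4, -0.1]
width: 0.0177
grip_force: 15.0
```

Emit:
carry_out:
  moves:
    - [0, 0, 0, 0, 0, 0]
    - [0, 0, 0, 0, 0, 0]
    - [0, 0, 0, 0, 0, 0]
  fingers: 27

```text
time: 13.55
ee_pos: [0.5308, 0.1974, -0.0111]
eef_rot: [0.0, 1.0, 0.0, 0.0]
ft_force: [-0.4, 0.5, 0.3]
width: 0.0264
grip_force: 0.0
```

Emit:
carry_out:
  moves:
    - [0, 0, -0.6, 0, 0, 0]
    - [0, 0, -0.9, 0, 0, 0]
    - [0, 0, -0.6, 0, 0, 0]
    - [0, 0, 0, 0, 0, 0]
    - [0, 0, 0, 0, 0, 0]

```text
time: 14.18
ee_pos: [0.5302, 0.1972, 0.072]
eef_rot: [0.0, 1.0, -0.0, -0.0]
ft_force: [-0.9, 0.0, -1.2]
width: 0.0267
grip_force: 0.0
```

Run:
```python
from h import *
plan(.4,.156,.06,109.3)
c=cam('side'); P=cloud(c)
m=(P[...,0]>.49)&(P[...,0]<.57)&(P[...,1]>.125)&(P[...,1]<.22)&(P[...,2]>.009)&(P[...,2]<.026)
print(m.sum(),cv2.minAreaRect(cv2.convexHull(P[m][:,:2].astype(np.float32))) if m.sum() else 0,np.median(P[m],0))
```

```text
turnz -2.41 shift [3.41 0.1  0.3 ] now [0.5302 0.1972 0.072 ] 90.0 14.175
194 ((0.5346769094467163, 0.19990800321102142), (0.05442854389548302, 0.018112387508153915), 0.6554279327392578) [0.53042556 0.20290555 0.01695968]
```

Emit:
carry_out:
  moves:
    - [0, 0, 0, 0, 0, -0.8]
    - [0, 0, 0, 0, 0, -0.8]
    - [0, 0, 0, 0, 0, -0.8]
    - [0.85, 0.02, 0, 0, 0, 0]
    - [0.85, 0.02, 0, 0, 0, 0]
    - [0.85, 0.02, 0, 0, 0, 0]
    - [0.85, 0.02, 0, 0, 0, 0]
    - [0, 0, 0, 0, 0, 0]
    - [0, 0, 0.7, 0, 0, 0]
    - [0, 0, 0.7, 0, 0, 0]
    - [0, 0, 0.4, 0, 0, 0]
    - [0, 0, 0, 0, 0, 0]
    - [0, 0, 0, 0, 0, 0]
  fingers: 45

```text
time: 15.85
ee_pos: [0.4017, 0.1559, 0.001]
eef_rot: [-0.167, 0.986, 0.0, 0.0]
ft_force: [-0.4, 0.5, -0.2]
width: 0.045
grip_force: 0.0
```

Run:
```python
from h import *
plan(.4,.156,-.0202,109.3); print(read_state()['ft_force'])
```

```text
turnz -0.01 shift [0.04 0.02 0.53] now [0.4017 0.1559 0.001 ] 109.2 15.85
[-0.3748662   0.51345868 -0.22314261]
```

Emit:
carry_out:
  moves:
    - [0.04, 0, 0.3, 0, 0, 0]
    - [0, 0, 0.22, 0, 0, 0]
    - [0, 0, 0, 0, 0, 0]
    - [0, 0, 0, 0, 0, 0]
    - [0, 0, 0, 0, 0, 0]

```text
time: 16.48
ee_pos: [0.3998, 0.1553, -0.0199]
eef_rot: [-0.167, 0.986, 0.0, 0.0]
ft_force: [0.0, -0.2, 0.3]
width: 0.0448
grip_force: 0.0
```

Emit:
carry_out:
  moves:
    - [0, 0, 0, 0, 0, 0]
    - [0, 0, 0, 0, 0, 0]
    - [0, 0, 0, 0, 0, 0]
    - [0, 0, 0, 0, 0, 0]
    - [0, 0, 0, 0, 0, 0]
  fingers: 5

```text
time: 17.1
ee_pos: [0.3997, 0.1552, -0.0201]
eef_rot: [-0.167, 0.986, 0.0, 0.0]
ft_force: [-0.6, -0.0, 0.9]
width: 0.0177
grip_force: 15.0
```

Emit:
carry_out:
  moves:
    - [0, 0, -0.5, 0, 0, 0]
    - [0, 0, -0.8, 0, 0, 0]
    - [0, 0, -0.8, 0, 0, 0.8]
    - [0, 0, 0, 0, 0, 0.8]
    - [0, 0, 0, 0, 0, 0.8]
    - [0, 0, 0, 0, 0, 0]
    - [0, 0, 0, 0, 0, 0]

```text
time: 17.98
ee_pos: [0.3995, 0.155, 0.0637]
eef_rot: [-0.001, 1.0, -0.0, -0.0]
ft_force: [0.5, 0.4, -0.2]
width: 0.0177
grip_force: 15.0
```

Run:
```python
from h import *
plan(.530,.148,-.012,90)
```

```text
turnz 0.02 shift [-3.26 -0.18  1.89] now [0.3995 0.155  0.0637] 90.1 17.975
```

Emit:
carry_out:
  moves:
    - [-0.8, -0.03, 0, 0, 0, 0]
    - [-0.8, -0.03, 0, 0, 0, 0]
    - [-0.8, -0.04, 0, 0, 0, 0]
    - [-0.86, -0.04, 0, 0, 0, 0]
    - [0, 0, 0, 0, 0, 0]
    - [0, 0, 0, 0, 0, 0]
    - [0, 0, 0.5, 0, 0, 0]
    - [0, 0, 0.5, 0, 0, 0]
    - [0, 0, 0.5, 0, 0, 0]
    - [0, 0, 0.38, 0, 0, 0]
    - [0, 0, 0, 0, 0, 0]
    - [0, 0, 0, 0, 0, 0]

```text
time: 19.48
ee_pos: [0.5303, 0.1497, -0.0107]
eef_rot: [0.0, 1.0, 0.0, 0.0]
ft_force: [-0.5, 1.1, 0.7]
width: 0.0176
grip_force: 15.0
```

Emit:
carry_out:
  moves:
    - [0, 0, 0, 0, 0, 0]
    - [0, 0, 0, 0, 0, 0]
    - [0, 0, 0, 0, 0, 0]
  fingers: 25

```text
time: 19.85
ee_pos: [0.5302, 0.1496, -0.0111]
eef_rot: [0.0, 1.0, 0.0, 0.0]
ft_force: [0.5, 0.1, -0.5]
width: 0.0245
grip_force: 0.0
```

Emit:
carry_out:
  moves:
    - [0, 0, -0.6, 0, 0, 0]
    - [0, 0, -0.9, 0, 0, 0]
    - [0, 0, -0.6, 0, 0, 0]
    - [0, 0, 0, 0, 0, 0]
    - [0, 0, 0, 0, 0, 0]

```text
time: 20.48
ee_pos: [0.5296, 0.1494, 0.072]
eef_rot: [0.0, 1.0, -0.0, -0.0]
ft_force: [-0.2, -0.6, -0.5]
width: 0.0249
grip_force: 0.0
```

Run:
```python
from h import *
plan(.4105,.2475,-.020,90)
c=cam('side'); P=cloud(c)
for a,b in((.118,.174),(.176,.225)):
    m=(P[...,0]>.49)&(P[...,0]<.57)&(P[...,1]>a)&(P[...,1]<b)&(P[...,2]>.009)&(P[...,2]<.026)
    print(m.sum(),cv2.minAreaRect(cv2.convexHull(P[m][:,:2].astype(np.float32))) if m.sum() else 0)
# lid height slices
m=(np.hypot(P[...,0]-.41,P[...,1]-.25)<.05)&(P[...,2]>.011)&(P[...,2]<.02); print(m.sum(),cv2.minEnclosingCircle(P[m][:,:2].astype(np.float32)))
```

```text
turnz -0.00 shift [2.98 2.45 2.3 ] now [0.5296 0.1494 0.072 ] 90.0 20.475
286 ((0.5291368365287781, 0.13933821022510529), (0.04259270429611206, 0.0780722051858902), 89.96761322021484)
192 ((0.5345982909202576, 0.1998250037431717), (0.053260672837495804, 0.01862679235637188), 0.6008360981941223)
472 ((0.4102328419685364, 0.24930718541145325), 0.027080422267317772)
```

Emit:
carry_out:
  moves:
    - [0.75, 0.62, 0, 0, 0, 0]
    - [0.75, 0.62, 0, 0, 0, 0]
    - [0.75, 0.62, 0, 0, 0, 0]
    - [0.73, 0.61, 0, 0, 0, 0]
    - [0, 0, 0, 0, 0, 0]
    - [0, 0, 0, 0, 0, 0]
    - [0, 0, 0.6, 0, 0, 0]
    - [0, 0, 0.6, 0, 0, 0]
    - [0, 0, 0.6, 0, 0, 0]
    - [0, 0, 0.46, 0, 0, 0]
    - [0, 0, 0, 0, 0, 0]
    - [0, 0, 0, 0, 0, 0]
  fingers: 76

```text
time: 22.02
ee_pos: [0.4116, 0.248, -0.0173]
eef_rot: [0.001, 1.0, 0.0, 0.0]
ft_force: [-0.2, 0.6, -0.0]
width: 0.0757
grip_force: 0.0
```

Emit:
carry_out:
  moves:
    - [0, 0, 0, 0, 0, 0]
    - [0, 0, 0, 0, 0, 0]
    - [0, 0, 0, 0, 0, 0]
    - [0, 0, 0, 0, 0, 0]
    - [0, 0, 0, 0, 0, 0]
  fingers: 40

```text
time: 22.65
ee_pos: [0.411, 0.2484, -0.0176]
eef_rot: [0.0, 1.0, 0.0, 0.0]
ft_force: [-0.5, 0.2, 2.7]
width: 0.0499
grip_force: 15.0
```

Emit:
carry_out:
  moves:
    - [0, 0, -0.5, 0, 0, 0]
    - [0, 0, -0.8, 0, 0, 0]
    - [0, 0, -0.8, 0, 0, 0]
    - [0, 0, 0, 0, 0, 0]
    - [0, 0, 0, 0, 0, 0]

```text
time: 23.28
ee_pos: [0.4105, 0.2482, 0.0657]
eef_rot: [0.0, 1.0, -0.0, -0.0]
ft_force: [1.0, 0.2, -0.9]
width: 0.0497
grip_force: 14.9
```

Run:
```python
from h import *
plan(.532,.342,-.012,90)
```

```text
turnz -0.00 shift [-3.04  2.35  1.94] now [0.4105 0.2482 0.0657] 90.0 23.275
```

Emit:
carry_out:
  moves:
    - [-0.76, 0.59, 0, 0, 0, 0]
    - [-0.76, 0.59, 0, 0, 0, 0]
    - [-0.76, 0.59, 0, 0, 0, 0]
    - [-0.76, 0.58, 0, 0, 0, 0]
    - [0, 0, 0, 0, 0, 0]
    - [0, 0, 0, 0, 0, 0]
    - [0, 0, 0.5, 0, 0, 0]
    - [0, 0, 0.5, 0, 0, 0]
    - [0, 0, 0.5, 0, 0, 0]
    - [0, 0, 0.4, 0, 0, 0]
    - [0, 0, 0, 0, 0, 0]
    - [0, 0, 0, 0, 0, 0]

```text
time: 24.78
ee_pos: [0.5329, 0.3425, -0.0093]
eef_rot: [0.0, 1.0, 0.0, 0.0]
ft_force: [-0.2, 0.8, 1.0]
width: 0.0498
grip_force: 14.9
```

Emit:
carry_out:
  moves:
    - [0, 0, 0, 0, 0, 0]
    - [0, 0, 0, 0, 0, 0]
    - [0, 0, 0, 0, 0, 0]
  fingers: 62

```text
time: 25.15
ee_pos: [0.5327, 0.3424, -0.0094]
eef_rot: [0.0, 1.0, 0.0, 0.0]
ft_force: [-0.2, 0.0, -0.1]
width: 0.0614
grip_force: 0.0
```

Emit:
carry_out:
  moves:
    - [0, 0, -0.6, 0, 0, 0]
    - [0, 0, -0.9, 0, 0, 0]
    - [0, 0, -0.9, 0, 0, 0]
    - [0, 0, -0.9, 0, 0, 0]
    - [0, 0, 0, 0, 0, 0]
    - [0.8, 0, 0, 0, 0, 0]
    - [0.8, 0, 0, 0, 0, 0]
    - [0.8, 0, 0, 0, 0, 0]
    - [0, 0, 0, 0, 0, 0]
    - [0, 0, 0, 0, 0, 0]

```text
time: 26.4
ee_pos: [0.437, 0.342, 0.122]
eef_rot: [0.0, 1.0, -0.0, 0.0]
ft_force: [0.4, 0.1, 0.4]
width: 0.0618
grip_force: 0.0
```

Run:
```python
from h import *
print(read_state()['width'])
c=cam('top'); P=cloud(c)
m=(np.hypot(P[...,0]-.532,P[...,1]-.342)<.05)&(P[...,2]>.01)&(P[...,2]<.03); print('lid',m.sum(),cv2.minEnclosingCircle(P[m][:,:2].astype(np.float32)),np.median(P[m],0))
for a,b in((.116,.17),(.176,.228)):
    m=(P[...,0]>.485)&(P[...,0]<.575)&(P[...,1]>a)&(P[...,1]<b)&(P[...,2]>.011)&(P[...,2]<.024); print('pack',m.sum(),np.median(P[m],0))
# handle top of pin, with points above stand
S=cam('side')
for n,k in(('top',c),('side',S)):
    Q=cloud(k); m=(np.hypot(Q[...,0]-.482,Q[...,1]-.034)<.025)&(Q[...,2]>.06)&(Q[...,2]<.115); print('pin',n,m.sum(),np.median(Q[m],0),Q[m].min(0),Q[m].max(0))
m=(np.hypot(P[...,0]-.482,P[...,1]-.034)<.02)&(P[...,2]>.095); print(P[m].mean(0),m.sum())
# stand top, side view
Q=cloud(S); m=(abs(Q[...,2]-.046)<.004)&(np.hypot(Q[...,0]-.482,Q[...,1]-.034)<.05); print('standtop side',cv2.minAreaRect(cv2.convexHull(Q[m][:,:2].astype(np.float32))))
m=(abs(P[...,2]-.046)<.006)&(np.hypot(P[...,0]-.482,P[...,1]-.034)<.05); print('standtop top',cv2.minAreaRect(cv2.convexHull(P[m][:,:2].astype(np.float32))))
# counter in both views
for n,k in(('top',c),('side',S)):
    Q=cloud(k); m=(abs(Q[...,2]-.06)<.005)&(np.hypot(Q[...,0]-.505,Q[...,1]+.19)<.12); print('counter',n,m.sum(),cv2.minAreaRect(cv2.convexHull(Q[m][:,:2].astype(np.float32))))
plan(.482,.033,.1,90)
```

```text
0.06175118160767905
lid 229 ((0.5395643711090088, 0.3334636688232422), 0.03993997350335121) [0.53123523 0.34149353 0.01791867]
pack 94 [0.52928732 0.15023905 0.016833  ]
pack 92 [0.53281073 0.19828467 0.01765068]
pin top 22 [0.48318768 0.03473048 0.1055424 ] [0.47723793 0.02890383 0.0772856 ] [0.48891186 0.04043028 0.11022992]
pin side 7 [0.47768241 0.03666885 0.06256066] [0.47697571 0.03414676 0.06006174] [0.48023851 0.04027115 0.06849982]
[0.48351765 0.03417224 0.10561114] 21
standtop side ((0.4823053777217865, 0.03513557091355324), (0.04388541355729103, 0.04680169001221657), 1.4419057369232178)
standtop top ((0.48335057497024536, 0.03381797671318054), (0.0423305369913578, 0.04252250865101814), 89.43315124511719)
counter top 1771 ((0.5347888469696045, -0.19832371175289154), (0.15086333453655243, 0.1710338145494461), 73.6020278930664)
counter side 877 ((0.5056681036949158, -0.18878553807735443), (0.15382611751556396, 0.11254408955574036), 73.49162292480469)
turnz -0.01 shift [-1.12 -7.72  0.55] now [0.4374 0.3419 0.1219] 89.9 26.5
```

Emit:
carry_out:
  moves:
    - [-0.114, -0.77, 0, 0, 0, 0]
    - [-0.114, -0.77, 0, 0, 0, 0]
    - [-0.114, -0.77, 0, 0, 0, 0]
    - [-0.114, -0.77, 0, 0, 0, 0]
    - [-0.114, -0.77, 0, 0, 0, 0]
    - [-0.114, -0.77, 0, 0, 0, 0]
    - [-0.114, -0.77, 0, 0, 0, 0]
    - [-0.114, -0.77, 0, 0, 0, 0]
    - [-0.114, -0.77, 0, 0, 0, 0]
    - [-0.114, -0.77, 0, 0, 0, 0]
    - [0, 0, 0, 0, 0, 0]
    - [0, 0, 0, 0, 0, 0]
  fingers: 45

```text
time: 28.0
ee_pos: [0.4822, 0.0346, 0.1221]
eef_rot: [0.0, 1.0, 0.0, -0.0]
ft_force: [0.0, 0.4, 0.4]
width: 0.0453
grip_force: 0.0
```

Run:
```python
from h import *
plan(.483,.034,.041,90)
```

```text
turnz -0.00 shift [-0.02 -0.01  2.03] now [0.4822 0.0346 0.1221] 90.0 28.0
```

Emit:
carry_out:
  moves:
    - [0, 0, 0.6, 0, 0, 0]
    - [0, 0, 0.6, 0, 0, 0]
    - [0, 0, 0.5, 0, 0, 0]
    - [0, 0, 0.33, 0, 0, 0]
    - [0, 0, 0, 0, 0, 0]
    - [0, 0, 0, 0, 0, 0]

```text
time: 28.75
ee_pos: [0.4825, 0.0346, 0.0417]
eef_rot: [0.0, 1.0, 0.0, 0.0]
ft_force: [-0.2, 1.1, 0.1]
width: 0.0453
grip_force: 0.0
```

Emit:
carry_out:
  moves:
    - [0, 0, 0, 0, 0, 0]
    - [0, 0, 0, 0, 0, 0]
    - [0, 0, 0, 0, 0, 0]
    - [0, 0, 0, 0, 0, 0]
    - [0, 0, 0, 0, 0, 0]
    - [0, 0, 0, 0, 0, 0]
  fingers: 2
  force: 30

```text
time: 29.5
ee_pos: [0.4821, 0.0343, 0.0411]
eef_rot: [0.0, 1.0, 0.0, 0.0]
ft_force: [-0.5, -0.1, 1.8]
width: 0.013
grip_force: 30.0
```

Emit:
carry_out:
  moves:
    - [0, 0, -0.3, 0, 0, 0]
    - [0, 0, -0.5, 0, 0, 0]
    - [0, 0, -0.5, 0, 0, 0]
    - [0, 0, -0.5, 0, 0, 0]
    - [0, 0, -0.4, 0, 0, 0]
    - [0, 0, 0, 0, 0, 0]
    - [0, 0, 0, 0, 0, 0]

```text
time: 30.38
ee_pos: [0.4816, 0.0343, 0.1285]
eef_rot: [0.0, 1.0, -0.0, -0.0]
ft_force: [-0.5, 0.6, 0.3]
width: 0.0132
grip_force: 30.0
```

Run:
```python
from h import *
s=read_state(); print(s['ee_pos'],s['width'],s['grip_force'])
c=cam('side'); P=cloud(c); e=s['ee_pos']
m=(np.hypot(P[...,0]-e[0],P[...,1]-e[1])<.03)&(P[...,2]>.055)&(P[...,2]<e[2]+.05)
for z in np.arange(.055,.175,.01):
    k=m&(P[...,2]>=z)&(P[...,2]<z+.01)
    if k.sum(): vv,uu=np.nonzero(k); print(round(z,3),k.sum(),P[k].mean(0).round(4),uu.min(),uu.max(),vv.min(),vv.max())
# hole geometry: both views; counter rim vs hole centres. side view of hole
S=dict(np.load('side0.npz')); T=dict(np.load('top0.npz'))
def proj(c,p): q=c['R'].T@(np.array(p)-c['xyz']); return (q[:2]/q[2]*[c['fx'],c['fy']]+[c['cx'],c['cy']]).round(1)
for n,C in(('T',T),('S',S)): print(n,[proj(C,p) for p in((.493,-.152,.06),(.475,-.2135,.06))])
# counter edges: least-biased rectangle with half-pixel threshold
g=T['pixels'].min(-1)[170:235,350:430]; big=cv2.resize(g,None,fx=8,fy=8,interpolation=cv2.INTER_LINEAR)
m=(big>80).astype(np.uint8); cs,_=cv2.findContours(m,cv2.RETR_EXTERNAL,2); k=max(cs,key=cv2.contourArea)[:,0]
u=350+(k[:,0]+.5)/8-.5; v=170+(k[:,1]+.5)/8-.5; print(cv2.minAreaRect(plane(T,u,v,.06)[:,:2].astype(np.float32)))
g=T['pixels'].astype(int).min(-1)
for nm,(x0,y0,x1,y1) in dict(rnd=(373,202,384,211),sq=(393,208,405,218)).items():
    w=abs(g[y0:y1,x0:x1]-146.); w[w<6]=0; v,u=np.mgrid[y0:y1,x0:x1]; uc,vc=(u*w).sum()/w.sum(),(v*w).sum()/w.sum(); print(nm,uc,vc,plane(T,np.array(uc),np.array(vc),.06),plane(T,np.array(uc),np.array(vc),.048))
```

```text
[0.48164358 0.03428851 0.12849499] 0.013240857202538942 29.99999758321792
0.085 2 [0.4828 0.0358 0.0937] 339 339 197 198
0.095 11 [0.483  0.0359 0.0991] 338 340 194 197
0.105 12 [0.4829 0.037  0.1093] 338 340 190 193
0.115 13 [0.4835 0.0368 0.1194] 338 340 185 189
0.125 8 [0.4822 0.0379 0.1294] 339 340 182 185
0.135 23 [0.4818 0.04   0.1399] 337 342 178 181
0.145 22 [0.4812 0.0423 0.1507] 334 347 171 178
0.155 61 [0.478  0.0441 0.1603] 334 348 167 176
0.165 66 [0.4783 0.0437 0.17  ] 334 348 163 171
T [array([378.2, 205.9]), array([398.8, 211.7])]
S [array([357.9, 176.2]), array([370.4, 168.3])]
((0.5045782327651978, -0.18988651037216187), (0.15457786619663239, 0.11365807801485062), 73.46678924560547)
rnd 379.1063829787234 205.8581560283688 [ 0.49300033 -0.15479546  0.06      ] [ 0.49371988 -0.15687924  0.048     ]
sq 399.63345633456333 211.71586715867159 [ 0.47482261 -0.2159539   0.06      ] [ 0.47535852 -0.21865553  0.048     ]
```

Emit:
carry_out:
  moves:
    - [-0.04, -0.6, 0, 0, 0, 0]
    - [-0.04, -0.6, 0, 0, 0, 0]
    - [-0.04, -0.6, 0, 0, 0, 0]
    - [-0.04, -0.6, 0, 0, 0, 0]
    - [-0.04, -0.6, 0, 0, 0, 0]
    - [-0.04, -0.6, 0, 0, 0, 0]
    - [-0.03, -0.6, 0, 0, 0, 0]
    - [0, -0.47, 0, 0, 0, 0]
    - [0, 0, 0.3, 0, 0, 0]
    - [0, 0, 0, 0, 0, 0]
    - [0, 0, 0, 0, 0, 0]
    - [0, 0, 0, 0, 0, 0]

```text
time: 31.92
ee_pos: [0.4929, -0.1519, 0.1171]
eef_rot: [-0.0, 1.0, 0.0, 0.0]
ft_force: [-1.2, -0.8, -0.1]
width: 0.0132
grip_force: 30.0
```

Run:
```python
from h import *
s=read_state(); e=s['ee_pos']; print(e,s['width'],s['grip_force'],s['ft_force'])
plan(.4925,-.1528,e[2],90)
c=cam('side'); P=cloud(c); 
m=(np.hypot(P[...,0]-e[0],P[...,1]-e[1])<.03)&(P[...,2]>.066)&(P[...,2]<e[2]+.02)
for z in np.arange(.065,.13,.01):
    k=m&(P[...,2]>=z)&(P[...,2]<z+.01)
    if k.sum(): vv,uu=np.nonzero(k); print(round(z,3),k.sum(),P[k].mean(0).round(4),uu.min(),uu.max(),vv.min(),vv.max())
def proj(c,p): q=c['R'].T@(np.array(p)-c['xyz']); return q[:2]/q[2]*[c['fx'],c['fy']]+[c['cx'],c['cy']]
print('tip expect',proj(c,(e[0]+.001,e[1],e[2]-.037)),'hole expect',proj(c,(.4935,-.1537,.06)))
x0,y0,x1,y1=325,110,405,190
im=np.hstack([cv2.resize(np.clip((k['pixels'][y0:y1,x0:x1,::-1]/255.)**.7*255,0,255).astype(np.uint8),None,fx=5,fy=5,interpolation=cv2.INTER_CUBIC) for k in (dict(np.load('side0.npz')),c)])
cv2.imwrite('pics/pin.png',im)
```

```text
[ 0.49294327 -0.15185954  0.11712794] 0.013181830566755223 29.999950183555484 [-1.15344749 -0.80895481 -0.12528556]
turnz 0.00 shift [ 0.01 -0.02 -0.  ] now [ 0.4929 -0.1519  0.1171] 90.0 31.925
0.075 4 [ 0.495  -0.1504  0.0828] 357 358 168 169
0.085 6 [ 0.4949 -0.1503  0.0901] 357 359 165 167
0.095 10 [ 0.4939 -0.1481  0.0992] 357 359 162 165
0.105 8 [ 0.4931 -0.1479  0.1098] 358 359 158 161
0.115 6 [ 0.4933 -0.1463  0.1203] 358 359 155 157
0.125 20 [ 0.4933 -0.1458  0.1297] 356 361 151 154
tip expect [357.99185788 169.26912395] hole expect [357.92304185 175.87044049]
```

View pics/pin.png

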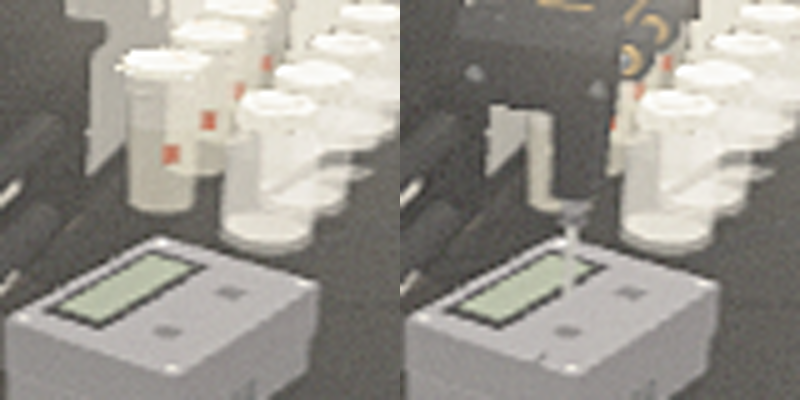

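In the side view the round hole is at (358,176) and the pin tip sits at (358,169), straight above it as projected. I lower to just inside the hole.

Emit:
carry_out:
  moves:
    - [0.01, -0.02, 0, 0, 0, 0]
    - [0, 0, 0.2, 0, 0, 0]
    - [0, 0, 0.2, 0, 0, 0]
    - [0, 0, 0.15, 0, 0, 0]
    - [0, 0, 0.15, 0, 0, 0]
    - [0, 0, 0, 0, 0, 0]
    - [0, 0, 0, 0, 0, 0]
    - [0, 0, 0, 0, 0, 0]

```text
time: 32.98
ee_pos: [0.4925, -0.1533, 0.0892]
eef_rot: [0.0, 1.0, 0.0, 0.0]
ft_force: [0.2, 0.7, 0.1]
width: 0.0131
grip_force: 30.0
```

Emit:
carry_out:
  moves:
    - [0, 0, 0.05, 0, 0, 0]
    - [0, 0, 0.05, 0, 0, 0]
    - [0, 0, 0.05, 0, 0, 0]
    - [0, 0, 0, 0, 0, 0]
    - [0, 0, 0, 0, 0, 0]
    - [0, 0, 0, 0, 0, 0]

```text
time: 33.72
ee_pos: [0.4924, -0.1533, 0.0831]
eef_rot: [0.0, 1.0, 0.0, 0.0]
ft_force: [-0.4, 0.5, 2.4]
width: 0.0129
grip_force: 30.0
```

Emit:
carry_out:
  moves:
    - [0, 0, 0.05, 0, 0, 0]
    - [0, 0, 0, 0, 0, 0]
    - [0, 0, 0, 0, 0, 0]
    - [0, 0, 0, 0, 0, 0]

```text
time: 34.22
ee_pos: [0.4924, -0.1533, 0.0811]
eef_rot: [0.0, 1.0, 0.0, 0.0]
ft_force: [0.1, 0.8, 1.7]
width: 0.0132
grip_force: 30.0
```

Emit:
carry_out:
  moves:
    - [0, 0, 0.05, 0, 0, 0]
    - [0, 0, 0, 0, 0, 0]
    - [0, 0, 0, 0, 0, 0]
    - [0, 0, 0, 0, 0, 0]

```text
time: 34.72
ee_pos: [0.4924, -0.1533, 0.0791]
eef_rot: [0.0, 1.0, 0.0, 0.0]
ft_force: [0.8, 0.3, 3.1]
width: 0.0133
grip_force: 30.0
```

Emit:
carry_out:
  moves:
    - [0, 0, 0.03, 0, 0, 0]
    - [0, 0, 0, 0, 0, 0]
    - [0, 0, 0, 0, 0, 0]
    - [0, 0, 0, 0, 0, 0]

```text
time: 35.22
ee_pos: [0.4924, -0.1533, 0.0778]
eef_rot: [0.0, 1.0, 0.0, 0.0]
ft_force: [0.2, 0.2, 3.0]
width: 0.0127
grip_force: 30.0
```

Run:
```python
from h import *
f=[]
for i in range(8): cam('side'); f.append(read_state()['ft_force'])
s=read_state(); print(np.mean(f,0),s['ee_pos'],s['time'],s['width'])
```

```text
[0.20714104 0.29152778 4.13559744] [ 0.49236376 -0.15328394  0.07780157] 35.625 0.013204654111033316
```

Emit:
carry_out:
  moves:
    - [0, 0, 0.015, 0, 0, 0]
    - [0, 0, 0, 0, 0, 0]
    - [0, 0, 0, 0, 0, 0]
    - [0, 0, 0, 0, 0, 0]
    - [0, 0, 0, 0, 0, 0]

```text
time: 36.25
ee_pos: [0.4924, -0.1533, 0.0772]
eef_rot: [0.0, 1.0, 0.0, 0.0]
ft_force: [0.0, -0.4, 3.8]
width: 0.0132
grip_force: 30.0
```

Run:
```python
from h import *
f=[]
for i in range(12): c=cam('side'); f.append(read_state()['ft_force'])
s=read_state(); e=s['ee_pos']; print(np.mean(f,0),e,s['time'],s['grip_force'])
P=cloud(c); m=(np.hypot(P[...,0]-e[0],P[...,1]-e[1])<.03)&(P[...,2]>.064)&(P[...,2]<e[2]+.03)
for z in np.arange(.065,.11,.01):
    k=m&(P[...,2]>=z)&(P[...,2]<z+.01)
    if k.sum(): print(round(z,3),k.sum(),P[k].mean(0).round(4))
```

```text
[ 0.16910271 -0.29183863  4.33467932] [ 0.49234233 -0.15331438  0.07719917] 36.85 30.00007606577128
0.065 6 [ 0.4938 -0.1487  0.0706]
0.075 10 [ 0.4939 -0.1501  0.0793]
0.085 17 [ 0.4929 -0.1471  0.0901]
0.095 18 [ 0.4912 -0.1445  0.1014]
0.105 8 [ 0.4876 -0.1437  0.1062]
```

```bash
python3 -c "
from h import *
print(r.close_job())"
```

```text
the job is handed in; nothing more can be done
None
```

I handed the job in, but no verdict came back: both packs are in the tray, the lid is in the dish, and the gripped, upright pin holds the reset button an estimated 6.5 mm down at about 4.3 N.

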